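# Load the tube carrier and draw its handle out to carrying height

## Robot

A 6-joint arm with a two-finger parallel gripper is mounted at the origin on the work surface. World frame = base frame: x ahead of the robot, y to its left, z up, the work surface at z = 0. Lengths are in m, angles in rad, forces in N, time in s.
With the tool pointing down it reaches from about 0.3 to 0.875 m from the base axis. Payload 6.4 kg.
Tool frame: the origin (TCP) lies midway between the tips of the shut fingers; the grasp point (between the pads) lies 19 mm behind it; z points along the fingers, y is the line along which they close (so a half turn about z gives the same grasp; the last joint's range is limited). The gripper opens to 85 mm and grips with 20 to 120 N. Pads are 22 mm wide; open, the fingers measure 114 mm over their backs; the gripper's body (76 mm by 85 mm) begins 54 mm behind the grasp point. The pads swing forward as they close: fully open they stand 13 mm farther back than shut.
Start: joints at [-1.494, 0.181, 1.607, -0, 1.354, -0.206], TCP at [0.16, -0.552, 0.231] pointing down, gripper open.
Joint ranges: [-2.99, 2.99], [-0.89, 2.07], [0.3, 2.58], [-1.14, 4.28], [0, 2.63], [-3.12, 3.12]. Speed limits (rad/s): [2.57, 2.57, 3.01, 3.14, 3.14, 3.14].

## Interface

Orientations are given as a unit quaternion [w, x, y, z].
In Python, from bench import sensors, vision, ctrl gives the robot as it stands.
- The arm moves only by the tool carry_out, never from a script. Its argument "deltas" is text: rows parted by semicolons, each of 7 numbers parted by spaces: the shift along the tool's x, y, z in mm, then the turn, a rotation vector about the tool's x, y, z in rad, then the closure, from 0 (fully open) to 1 (shut). In form: tx ty tz ax ay az claw; .... A call has 1 to 12 rows; each row is the pose to reach, as a shift and turn from the pose commanded when the call began, along the tool's axes at that moment; what a row does not reach only later rows make up. A row lasts 1/8 s, in which the tool goes at most 62.5 mm and 10.7 degrees, less where a joint would pass 70% of its speed; a pose out of reach is approached as far as the arm can. A call with a gripper value outside its range is refused whole. The fingers move at their own pace and stop on an object; the grip force is fixed at half the most. Time passes only in rows, so rows that repeat a pose let the fingers close. It gives the time, the measured TCP pose, the force, the opening and the grip force at its end, in the units of the state.
- sensors.get_obs(): the state, without advancing time (a new reading comes with each control period).
- vision.camera(name): name is "scene" or "side" or "wrist"; returns the picture (420x560x3 uint8, blue, green, red); there is no depth.
- vision.camera_model(name): a dict with "K" (3x3 intrinsics, pixels), "extrinsics" (4x4, takes a point from world to camera coordinates); the wrist camera has in their place "hand_eye" (4x4, takes a point from camera to tool coordinates, whose origin is the TCP and whose axes are the flange's). Camera axes: x right, y down, z forward; pixel columns grow to the right and rows downward; lengths in m; the calibration is good to about 2 mm. A picture is of the moment at which its call begins: read the wrist's pose just before it. camera_model takes no time and is no camera call.
- ctrl.hand_in(): hands the job in; it is judged then, once.
The state is a dict: "time_s": time; "q": joint angles; "dq": joint speeds; "joint_efforts": joint torques, N m; "eef_pos": TCP position; "eef_rot": TCP orientation; "wrist_force": force on the tool from outside, world axes, zero at the start; "torque": the same for the moment, N m; "opening": opening from 0.0 (shut) to 1.0 (fully open); "grasp_force": force on a finger pad.
Only numpy, scipy, OpenCV 4.12 (cv2) and the standard library are available. Lean on these libraries where they do the work, as an engineer would, in place of code of your own. Each camera call takes 0.05 s, during which the arm holds its last target. There are 200 camera calls.

## Task

Take the tall sample tube out of the small bench rack and lower it, without dropping it, all the way down into the one empty hole of the big tube carrier. Then squeeze in the release button in the middle of the carrier's telescoping handle, draw the handle straight up past its first stop to the second, topmost stop, and finish there still holding the handle up with the release squeezed in; do not let go. Leave the other tubes and everything else on the table where they are.

Things in the scene. Friction and masses are not known exactly. Their poses are not given: they have to be found in the camera images.
- tube: The tall sample tube to load: clear round tube of 24 mm diameter with a white ribbed screw cap (28 mm diameter, the top 18 mm), 100 mm tall over all, foot chamfered 3 mm, about 50 g. Stands upright in one of the two holes of the bench rack (either one). Origin: centre of its underside; z is its axis, pointing to the cap. Start height of the underside: 10 mm above the table.
- bench_rack: Small grey rack block fixed to the table, 70 x 160 x 45 mm (x, y, z), with two 28 mm holes 35 mm deep at y = -45 and +45 mm of its own frame (x = 0). One holds the tall tube, the other the short vial. Origin: centre of its underside.
- short_vial: Short vial, 55 mm tall, otherwise like the tall tube; stands in the other hole of the bench rack and stays there. Origin: centre of its underside.
- carrier: Tube carrier 190 x 242 x 60 mm (x, y, z), drilled white block in a steel tray, heavy: stays fast. Four 28 mm holes (2 mm chamfer), floor 20 mm above the table, at x +-66, y +-40 mm: the one at x -66, y +40 is empty, tubes in the others reach 120 mm high. At x 0, y +-98 the handle's guide tubes, 34 x 24 mm, 144 mm high. Origin: centre of underside; y runs along the handle.
- free_hole (a point): Centre of the mouth of the carrier's empty hole, 60 mm above the table; axes as the carrier's.
- grip: The handle's black crossbar, above and between the two rows of tubes: 220 mm long along the carrier's y, middle part 28 mm wide (carrier's x) and 30 mm high, on two telescoping inner tubes at y +-98 mm. Origin: middle of the bar, 165 mm above the table with the handle down; axes as the carrier's. To be pinched across its width, in the middle, from above.
- handle (a joint): How far the handle is drawn up, m: 0 down (start, caught), first stop 0.050, second (topmost) stop 0.100, hard end 0.102. The catch locks it at each stop; it moves only with the release squeezed in, then takes about 5 N (0.35 kg and a little drag) and passes the first stop freely if kept squeezed. Let go between stops, the catch pin rubs on the guide tube and drags.
- release (a joint): Grey spring button in the middle of the crossbar's +x face: 40 mm long (y), 17 mm high, centred on the bar's height, 7 mm proud. Value: how far it is pressed in, m: 0 out, 0.005 fully in; 4 N to start, 8 N fully in; the catch is clear from 0.004. Bar and button are 35 mm wide together, 30 mm squeezed; one pinch across both squeezes it.
- tube_1: Tall tube like the one to load, in the carrier's hole at x = -66, y = -40 mm; stays. Origin: centre of its underside.
- tube_2: Tall tube in the carrier's hole at x = +66, y = +40 mm; stays. Origin: centre of its underside.
- tube_3: Tall tube in the carrier's hole at x = +66, y = -40 mm; stays. Origin: centre of its underside.
- chip_dish: Round clear dish of amber chips, 88 mm diameter, 45 mm high; bystander. Origin: centre of its underside.
- quartz_lump: Rough white quartz lump with points, 92 mm across, about 90 mm high; bystander. Origin: centre of its underside.
- loupe: Small folding loupe lying on the table, about 56 mm long, 17 mm high; bystander. Origin: under its lens.

How it is judged:
On the way, in this order (a step that is already met when the one before it is completed fails the run):
1. the tall tube stands fully down in the carrier's empty hole and has been let go, the handle still down (horizontal distance between tube and free_hole below 0.006 m and z of tube in the frame of carrier below 0.024 m and angle between tube's own z axis and vertical below 0.15 rad and contact force between the fingers and tube below 0.1 N and value of joint handle below 0.01 m), for 0.2 s.
2. the release is squeezed in with the handle still down (value of joint release above 0.0035 m and value of joint handle below 0.03 m and contact force between the fingers and grip above 2 N), for 0.05 s.
At the end, for the whole second after the job is handed in: Handle at its second stop (at least 94 mm out), gripped by the fingers (over 4 N), release squeezed in at least 3.5 mm so that only the arm carries it; the tall tube stands in the carrier's free hole within 6 mm of its axis and 4 mm of its floor, within 0.15 rad of upright, untouched (value of joint handle above 0.094 m and height (world z) of grip above 0.259 m and value of joint release above 0.0035 m and contact force between the fingers and grip above 4 N and horizontal distance between tube and free_hole below 0.006 m and z of tube in the frame of carrier below 0.024 m and angle between tube's own z axis and vertical below 0.15 rad and contact force between the fingers and tube below 0.1 N); the arm keeps its last pose, push and grip.
It fails at once if the tall tube is dropped: it moves faster than 0.4 m/s with no finger touching it (linear speed of tube above 0.4 m/s and contact force between the fingers and tube below 0.05 N).
It fails at once if another tube or the short vial is shifted by more than 15 mm (distance of any of tube_1, tube_2, tube_3, short_vial from where it was at the start of the episode above 0.015 m).
It fails at once if a bystander on the table is shifted by more than 20 mm (distance of any of chip_dish, quartz_lump, loupe from where it was at the start of the episode above 0.02 m).
It also fails if it takes over 61 s, if anything falls off the work surface, if the arm or the gripper's body presses on something with over 40 N, if the wrist force passes 120 N, or if a joint passes its speed limit or range.

## Working session

There is one attempt and no reset: what is moved stays moved. The work goes in short steps, Python scripts to look and compute and a tool call to move; the robot and the scene stay as the last step left them, time stands still between calls to the robot, and variables do not carry over. Pictures are saved under pics/ and viewed, at most 10 in all, crops included, and the job is handed in when it is done.

Besides the shell and the picture viewer there is one more tool, called after ">>>" in YAML: its name, and indented under it one key for each argument. carry_out: Moves the arm, as the interface text tells. Its arguments: {"type":"object","properties":{"deltas":{"type":"string"}},"required":["deltas"]}

```bash
ls; mkdir -p pics
cat > h.py <<'E'
import numpy as np, cv2
from bench import sensors, vision, ctrl
from scipy.spatial.transform import Rotation as R
def T():
    o=sensors.get_obs(); M=np.eye(4); q=o["eef_rot"]; M[:3,:3]=R.from_quat([q[1],q[2],q[3],q[0]]).as_matrix(); M[:3,3]=o["eef_pos"]; return M
def ray(cam,uv,M=None):
    m=vision.camera_model(cam); K=np.array(m["K"]); d=np.linalg.solve(K,[uv[0],uv[1],1])
    W=np.linalg.inv(np.array(m["extrinsics"])) if cam!="wrist" else M@np.array(m["hand_eye"])
    return W[:3,3],W[:3,:3]@d
def atz(cam,uv,z,M=None):
    c,d=ray(cam,uv,M); return c+d*(z-c[2])/d[2]
def proj(cam,p,M=None):
    m=vision.camera_model(cam); K=np.array(m["K"])
    E=np.array(m["extrinsics"]) if cam!="wrist" else np.linalg.inv(M@np.array(m["hand_eye"]))
    v=K@(E[:3,:3]@np.array(p)+E[:3,3]); return v[:2]/v[2]
E
python3 - <<'E'
from h import *
print(sensors.get_obs()); print(T())
a=vision.camera("scene");b=vision.camera("side")
cv2.imwrite("pics/a.png",cv2.resize(a,(800,600)));cv2.imwrite("pics/b.png",cv2.resize(b,(800,600)))
for c in("scene","side"):print(vision.camera_model(c)["K"],ray(c,(280,210)))
print(vision.camera_model("wrist"))
E
```

```text
pics
{'time_s': 0.0, 'q': array([-1.49430678e+00,  1.81566355e-01,  1.60800348e+00, -9.50902371e-06,
        1.35376653e+00, -2.06265163e-01]), 'dq': array([ 2.00316910e-03, -4.78343533e-05,  9.54046385e-04,  8.38583224e-04,
        8.47957915e-04, -1.26202365e-04]), 'joint_efforts': array([ 1.11530717e-03, -4.44869971e+01, -3.51333153e+01, -1.82551657e-04,
        9.06448171e-03, -7.70507796e-06]), 'eef_pos': array([ 0.16041695, -0.55160475,  0.23037209]), 'eef_rot': array([-8.70320145e-04,  9.90022335e-01,  1.40907825e-01,  5.19006856e-05]), 'wrist_force': array([-0.27616588,  0.63433335,  0.14529293]), 'torque': array([-0.00547772, -0.02033548,  0.043339  ]), 'grasp_force': 0.0, 'opening': 0.996006400667707}
[[ 9.60289964e-01  2.79003879e-01 -1.42504162e-04  1.60416950e-01]
 [ 2.79003698e-01 -9.60288455e-01  1.73789919e-03 -5.51604749e-01]
 [ 3.48035514e-04 -1.70864634e-03 -9.99998480e-01  2.30372093e-01]
 [ 0.00000000e+00  0.00000000e+00  0.00000000e+00  1.00000000e+00]]
[[402.9860009    0.         282.03758489]
 [  0.         402.9860009  206.82444123]
 [  0.           0.           1.        ]] (array([1.1891066 , 0.23887093, 0.84177879]), array([-0.6503605 , -0.249178  , -0.71765535]))
[[421.70659409   0.         288.34341264]
 [  0.         421.70659409 214.48508636]
 [  0.           0.           1.        ]] (array([0.05218637, 0.66987929, 0.91169639]), array([ 0.42801811, -0.59681654, -0.67905454]))
{'K': array([[341.26830519,   0.        , 280.40796485],
       [  0.        , 341.26830519, 210.11322325],
       [  0.        ,   0.        ,   1.        ]]), 'hand_eye': array([[ 1.83714740e-03, -9.60576383e-01, -2.78010140e-01,
         7.22246841e-02],
       [ 9.99997923e-01,  1.51946902e-03,  1.35814303e-03,
         1.03961417e-03],
       [-8.82172323e-04, -2.78012058e-01,  9.60577179e-01,
        -1.43105449e-01],
       [ 0.00000000e+00,  0.00000000e+00,  0.00000000e+00,
         1.00000000e+00]])}
```

View pics/a.png

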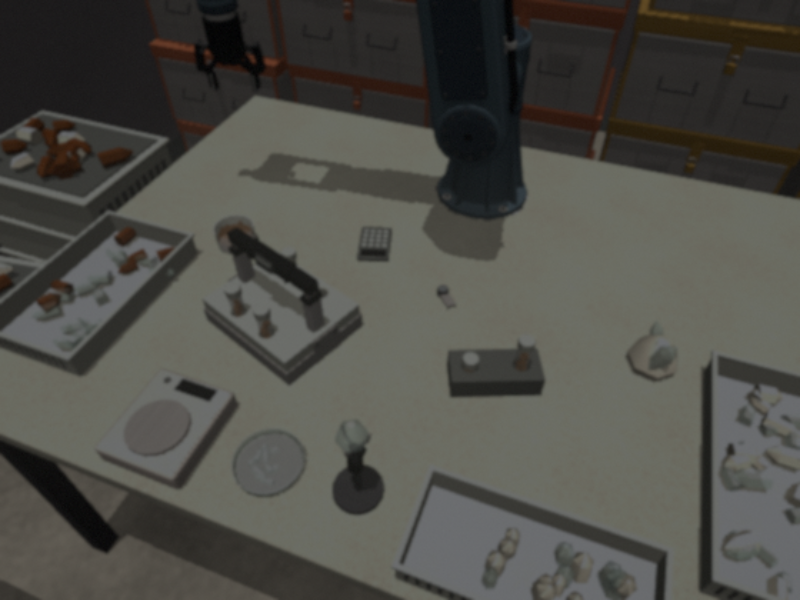

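View pics/b.png

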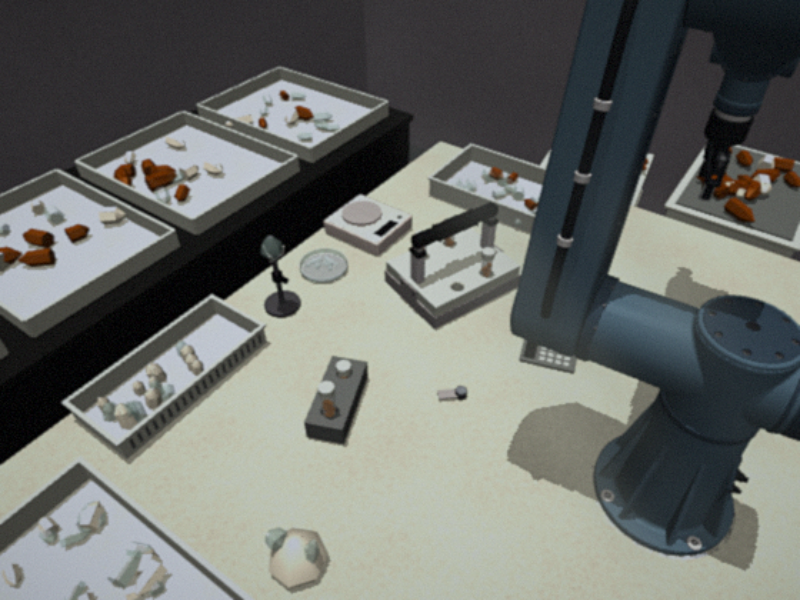

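The scene view shows the tall tube's cap at (526,343), the vial at (470,360), and the bar running from (237,238) to (313,285). The side view shows the tall cap at (327,388), the empty hole at (457,287), and the bar from (415,240) to (495,210).

Run:
```python
from h import *
s=.7
def P(n,c,uv,z): print(n,c,atz(c,(uv[0]*s,uv[1]*s),z).round(4))
P("tube","scene",(526,343),.11);P("tube","side",(327,387),.11)
P("vial","scene",(470,360),.065);P("vial","side",(344,366),.065)
P("hole","side",(457,287),.06)
P("t","side",(487,254),.12);P("t","side",(449,238),.12)
P("t","scene",(235,284),.12);P("t","scene",(264,313),.12);P("t","scene",(290,254),.12)
P("barA","scene",(237,236),.18);P("barB","scene",(313,285),.18)
P("barB","side",(415,240),.18);P("barA","side",(495,210),.18)
P("corner","scene",(360,315),.04);P("corner","scene",(288,372),.04);P("corner","scene",(207,308),.04)
a=vision.camera("side"); 
cv2.imwrite("pics/c.png",cv2.resize(np.hstack([a[120:260,240:400]]),(800,600)[:0] or None,fx=4.9,fy=4.2,interpolation=cv2.INTER_CUBIC))
```

```text
tube scene [0.545  0.2146 0.11  ]
tube side [0.5331 0.2135 0.11  ]
vial scene [0.5763 0.1316 0.065 ]
vial side [0.5666 0.1319 0.065 ]
hole side [ 0.5131 -0.1818  0.06  ]
t side [ 0.4836 -0.2481  0.12  ]
t side [ 0.5789 -0.2493  0.12  ]
t scene [ 0.6022 -0.3031  0.12  ]
t scene [ 0.646  -0.2181  0.12  ]
t scene [ 0.4951 -0.2499  0.12  ]
barA scene [ 0.543  -0.3218  0.18  ]
barB scene [ 0.6078 -0.1369  0.18  ]
barB side [ 0.5912 -0.1348  0.18  ]
barA side [ 0.5111 -0.3203  0.18  ]
corner scene [ 0.5262 -0.0963  0.04  ]
corner scene [ 0.693 -0.159  0.04 ]
corner scene [ 0.6129 -0.3775  0.04  ]
```

>>> carry_out:
  deltas: "578 -630 0 0 0 -2.53 0;578 -630 0 0 0 -2.53 0;578 -630 0 0 0 -2.53 0;578 -630 0 0 0 -2.53 0;578 -630 0 0 0 -2.53 0;578 -630 0 0 0 -2.53 0;578 -630 0 0 0 -2.53 0;578 -630 0 0 0 -2.53 0;578 -630 0 0 0 -2.53 0;578 -630 0 0 0 -2.53 0;578 -630 0 0 0 -2.53 0;578 -630 0 0 0 -2.53 0"

```text
time_s: 1.65
eef_pos: [0.4937, 0.1222, 0.2313]
eef_rot: [0.0, 0.297, 0.955, -0.0]
wrist_force: [1.0, -1.0, -0.1]
opening: 1.004
grasp_force: 0.0
```

Run:
```python
from h import *
print(T().round(4), sensors.get_obs()["q"], proj("wrist",[.54,.214,.11],T()))
```

```text
[[-8.241e-01  5.664e-01  4.000e-04  4.937e-01]
 [ 5.664e-01  8.241e-01 -3.000e-04  1.222e-01]
 [-5.000e-04  0.000e+00 -1.000e+00  2.313e-01]
 [ 0.000e+00  0.000e+00  0.000e+00  1.000e+00]] [ 9.04492688e-03  3.07344050e-02  1.77144443e+00 -2.89212127e-04
  1.33900291e+00 -9.59507184e-01] [408.83062368 183.69944238]
```

>>> carry_out:
  deltas: "15 100 0 0 0 -0.27 0;15 100 0 0 0 -0.27 0;15 100 0 0 0 -0.27 0;15 100 0 0 0 -0.27 0"

```text
time_s: 2.15
eef_pos: [0.5375, 0.2103, 0.2307]
eef_rot: [-0.001, 0.169, 0.986, -0.0]
wrist_force: [0.3, 0.5, 0.5]
opening: 0.997
grasp_force: 0.0
```

Run:
```python
from h import *
M=T();np.save("M1",M);a=vision.camera("wrist");cv2.imwrite("pics/w1.png",cv2.resize(a,(800,600),interpolation=cv2.INTER_CUBIC))
print(M.round(4), proj("wrist",[.54,.214,.11],M)/.7)
```

```text
[[-9.430e-01  3.327e-01 -1.300e-03  5.375e-01]
 [ 3.327e-01  9.430e-01 -6.000e-04  2.103e-01]
 [ 1.000e-03 -1.000e-03 -1.000e+00  2.307e-01]
 [ 0.000e+00  0.000e+00  0.000e+00  1.000e+00]] [408.51096085 288.84544259]
```

View pics/w1.png

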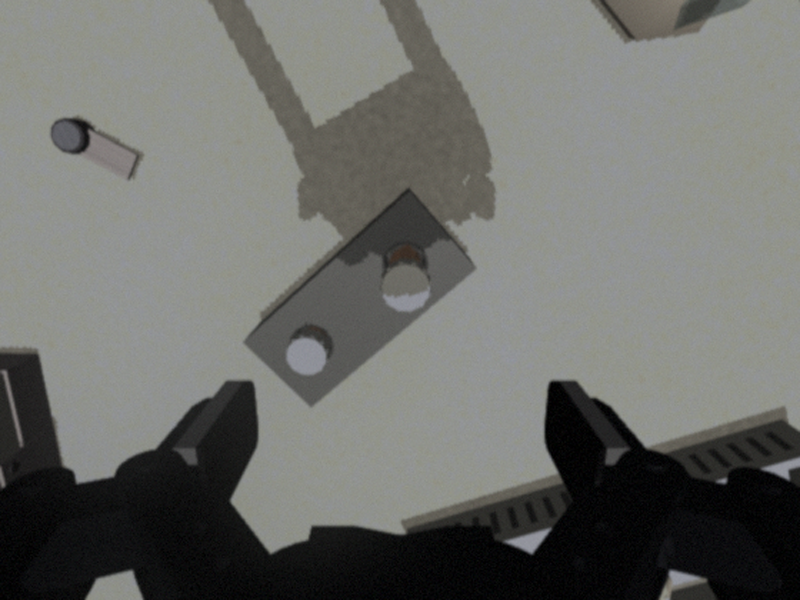

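The wrist view shows the tall cap's top circle centred at (406,287), with the vial at (308,355).

Run:
```python
from h import *
M=np.load("M1.npy");p=atz("wrist",(406*.7,287*.7),.11,M);N=T()
print(p, (N[:3,:3].T@(p-N[:3,3])*1000).round(1), (N[:3,:3].T@(np.array([.02,-.0,0]))*1000))
```

```text
[0.538527   0.21302355 0.11      ] [  0.    3.4 120.9] [-1.88553796e+01  6.66890589e+00 -1.88196779e-02]
```

>>> carry_out:
  deltas: "0 3 60 0 0 0 0;0 3 110 0 0 0 0.2;0 3 147 0 0 0 0.2;0 3 147 0 0 0 0.2;0 3 147 0 0 0 1;0 3 147 0 0 0 1;0 3 147 0 0 0 1;0 3 147 0 0 0 1;0 3 147 0 0 0 1;0 3 147 0 0 0 1;0 3 147 0 0 0 1;0 3 147 0 0 0 1"

```text
time_s: 3.7
eef_pos: [0.5408, 0.2135, 0.0869]
eef_rot: [0.002, 0.168, 0.986, 0.0]
wrist_force: [-1.0, -1.9, 7.5]
opening: 0.309
grasp_force: 58.5
```

Run:
```python
from h import *
M=T();a=vision.camera("wrist");cv2.imwrite("pics/w2.png",a)
print(M.round(4),sensors.get_obs()["wrist_force"],sensors.get_obs()["torque"])
```

```text
[[-9.432e-01  3.321e-01  4.200e-03  5.408e-01]
 [ 3.321e-01  9.432e-01  1.000e-04  2.135e-01]
 [-3.900e-03  1.400e-03 -1.000e+00  8.690e-02]
 [ 0.000e+00  0.000e+00  0.000e+00  1.000e+00]] [-0.44838489 -1.74912273  6.7877956 ] [-0.30992776  0.23354594  0.02853304]
```

View pics/w2.png

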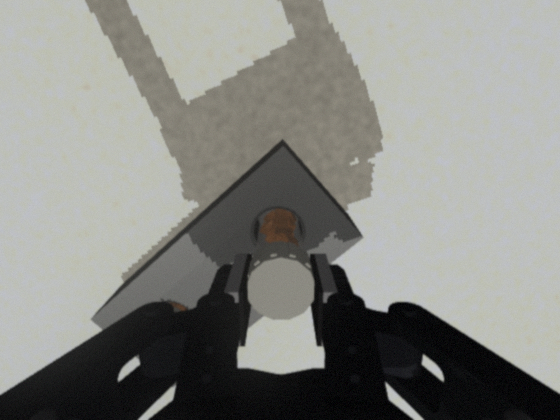

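The tube cap is held between the pads, centred at about (281,289). Now I lift it.

>>> carry_out:
  deltas: "0 0 -20 0 0 0 1;0 0 -50 0 0 0 1;0 0 -90 0 0 0 1;0 0 -120 0 0 0 1;0 0 -120 0 0 0 1"

```text
time_s: 4.38
eef_pos: [0.5411, 0.214, 0.2082]
eef_rot: [0.003, 0.168, 0.986, 0.001]
wrist_force: [0.7, 0.8, -0.3]
opening: 0.307
grasp_force: 59.1
```

Run:
```python
from h import *
M=T();np.save("M2",M);a=vision.camera("wrist");b=vision.camera("side");c=vision.camera("scene")
q=proj("side",M[:3,3]).astype(int); print(q,M.round(4))
def crop(i,u,v,n=60): return cv2.resize(i[max(v-n,0):v+n,max(u-n,0):u+n],(400,400),interpolation=cv2.INTER_CUBIC)
w=cv2.resize(a[230:350,220:340],(400,400))
cv2.imwrite("pics/m.png",np.hstack([w,crop(b,q[0],q[1])]))
h=b[130:260,250:400]; cv2.imwrite("pics/sidecar.png",cv2.resize(h,(692,600),interpolation=cv2.INTER_CUBIC))
```

```text
[222 241] [[-0.9432  0.3321  0.0073  0.5411]
 [ 0.3322  0.9432  0.0013  0.214 ]
 [-0.0064  0.0037 -1.      0.2082]
 [ 0.      0.      0.      1.    ]]
```

View pics/m.png

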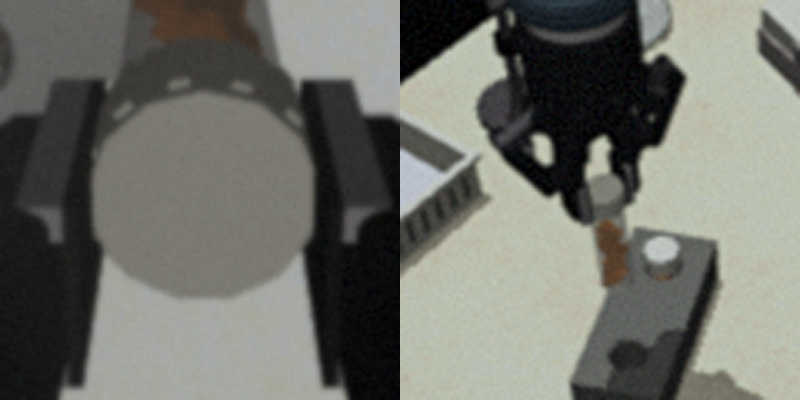

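The tube hangs upright in the grip, with the cap centred at (281,288) in the full wrist picture. Moving on to the carrier hole.

>>> carry_out:
  deltas: "-105 -375 0 0 0 0 1;-105 -375 0 0 0 0 1;-105 -375 0 0 0 0 1;-105 -375 0 0 0 0 1;-105 -375 0 0 0 0 1;-105 -375 0 0 0 0 1;-105 -375 0 0 0 0 1;-105 -375 0 0 0 0 1;-105 -375 0 0 0 0 1"

```text
time_s: 5.65
eef_pos: [0.5132, -0.1734, 0.2035]
eef_rot: [-0.001, 0.168, 0.986, 0.001]
wrist_force: [0.6, -0.4, -1.3]
opening: 0.306
grasp_force: 59.4
```

Run:
```python
from h import *
M=T();np.save("M3",M);a=vision.camera("wrist");cv2.imwrite("pics/w3.png",cv2.resize(a,(800,600),interpolation=cv2.INTER_CUBIC))
print(M.round(4))
M=np.load("M2.npy");p=atz("wrist",(281,288.5),.2313,M);print((M[:3,:3].T@(p-M[:3,3])*1000))
```

```text
[[-9.436e-01  3.311e-01 -1.300e-03  5.132e-01]
 [ 3.311e-01  9.436e-01  1.300e-03 -1.734e-01]
 [ 1.700e-03  8.000e-04 -1.000e+00  2.035e-01]
 [ 0.000e+00  0.000e+00  0.000e+00  1.000e+00]]
[  1.97900016   0.31792586 -23.12215341]
```

View pics/w3.png

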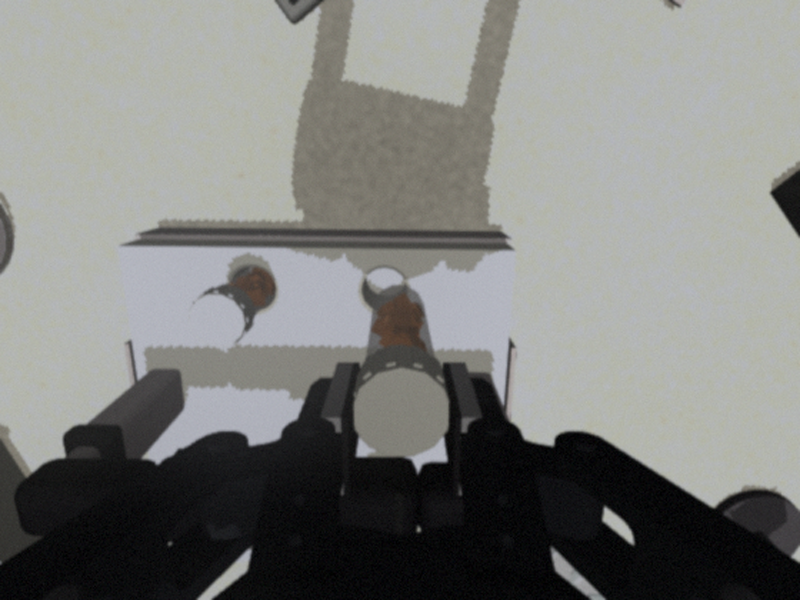

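The hole's rim shows behind the tube foot at about x 361–407, top 264. The carrier edge is horizontal, so the yaw matches. I'll enlarge it.

Run:
```python
import cv2
a=cv2.imread("pics/w3.png")[225:375,300:500]
b=cv2.convertScaleAbs(cv2.resize(a,(800,600),interpolation=cv2.INTER_CUBIC),alpha=1.2)
cv2.imwrite("pics/w3c.png",b)
```

```text
(no output)
```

View pics/w3c.png

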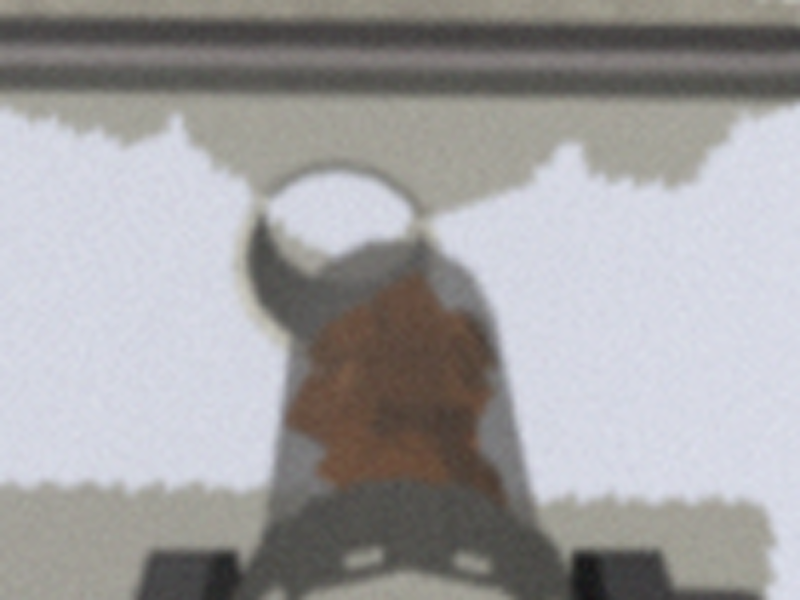

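Rim (outer chamfer edge): leftmost at (240,265), top at (340,162), right at (437,225), lower left at (285,345). I'll fit a 32 mm circle at z = 0.06.

Run:
```python
from h import *
from scipy.optimize import least_squares
M=np.load("M3.npy")
px=np.array([[240,265],[340,162],[437,225],[285,345],[258,195]])
uv=(px/4+[300,225])*.7
P=np.array([atz("wrist",u,.06,M) for u in uv])[:,:2]
for r in(.016,.0152):
  f=least_squares(lambda c:np.hypot(*(P-c).T)-r,P.mean(0)); print(r,f.x,f.fun.round(4))
c=np.r_[least_squares(lambda c:np.hypot(*(P-c).T)-.016,P.mean(0)).x,.06]
tube=M[:3,3]+M[:3,:3]@[.0020,.0003,-.0231]; foot=M[:3,3]+M[:3,:3]@[.0020,.0003,.0769]
print(tube,foot,"move tool mm",(M[:3,:3].T@(c-tube)*1000).round(1))
# foot check: project foot circle top-side extents in crop coords
for dx,dy in((.012,0),(0,-.012),(0,.012)):
  print((proj("wrist",M[:3,3]+M[:3,:3]@[.002+dx,.0003+dy,.0739],M)/.7-[300,225])*4)
```

```text
0.016 [ 0.51801717 -0.18475028] [-0.0005 -0.0003 -0.0003 -0.0002  0.0004]
0.0152 [ 0.5174231  -0.18502548] [-0.0002  0.      0.0007  0.0007  0.0006]
[ 0.51142461 -0.17253486  0.22657546] [ 0.51129398 -0.17240105  0.12657563] move tool mm [-10.5  -9.5 166.6]
[404.68602474 231.70882384]
[301.40575641 331.48053322]
[507.51626381 331.86330928]
```

>>> carry_out:
  deltas: "-10 -9 0 0 0 0 1;-10 -9 0 0 0 0 1;-10 -9 30 0 0 0 1;-10 -9 60 0 0 0 1;-10 -9 60 0 0 0 1;-10 -9 60 0 0 0 1"

```text
time_s: 6.45
eef_pos: [0.5205, -0.1872, 0.1454]
eef_rot: [0.001, 0.168, 0.986, -0.0]
wrist_force: [0.3, -0.1, -0.2]
opening: 0.306
grasp_force: 59.4
```

Run:
```python
from h import *
M=T();np.save("M4",M);a=vision.camera("wrist")
u=proj("wrist",[.518,-.1848,.06],M);print(M[:3,3],u)
x,y=u.astype(int)
cv2.imwrite("pics/w4.png",cv2.resize(a[y-60:y+60,x-80:x+80],(800,600),interpolation=cv2.INTER_CUBIC))
```

```text
[ 0.52052514 -0.1871681   0.14539706] [282.36585703 208.93375555]
```

View pics/w4.png

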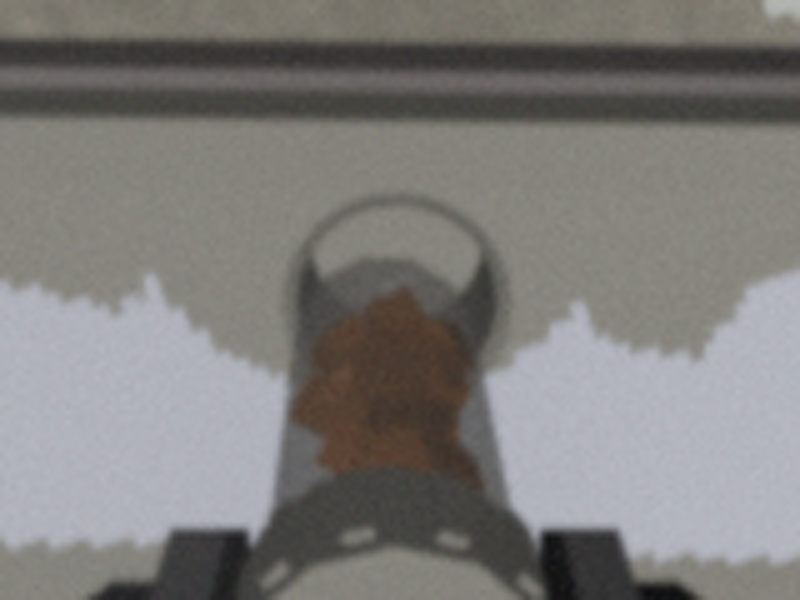

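The foot is just above the mouth, about 1–2 mm off-centre (foot centre about (390,344), rim centre about (400,300)). I'll correct that and lower the tube.

>>> carry_out:
  deltas: "1.5 1 0 0 0 0 1;1.5 1 5 0 0 0 1;1.5 1 10 0 0 0 1;1.5 1 16 0 0 0 1;1.5 1 22 0 0 0 1;1.5 1 28 0 0 0 1;1.5 1 34 0 0 0 1;1.5 1 39 0 0 0 1;1.5 1 43 0 0 0 1;1.5 1 46 0 0 0 1;1.5 1 47 0 0 0 1;1.5 1 47 0 0 0 1"

```text
time_s: 8.0
eef_pos: [0.5188, -0.1855, 0.0973]
eef_rot: [0.0, 0.169, 0.986, -0.0]
wrist_force: [0.4, 0.4, -0.7]
opening: 0.306
grasp_force: 59.4
```

>>> carry_out:
  deltas: "0 0 1 0 0 0 1;0 0 2 0 0 0 1;0 0 2 0 0 0 1;0 0 2 0 0 0 1"

```text
time_s: 8.5
eef_pos: [0.5198, -0.186, 0.0968]
eef_rot: [0.001, 0.169, 0.986, -0.0]
wrist_force: [-0.9, 1.4, 7.4]
opening: 0.307
grasp_force: 60.2
```

Contact with the floor at 7 N. Releasing with a modest opening, then going up.

>>> carry_out:
  deltas: "0 0 1 0 0 0 0.6;0 0 0 0 0 0 0.5;0 0 0 0 0 0 0.4;0 0 0 0 0 0 0.4;0 0 0 0 0 0 0.4"

```text
time_s: 9.12
eef_pos: [0.5187, -0.1855, 0.0952]
eef_rot: [-0.0, 0.169, 0.986, 0.0]
wrist_force: [0.4, -0.5, -0.1]
opening: 0.599
grasp_force: 0.0
```

>>> carry_out:
  deltas: "0 0 -15 0 0 0 0.4;0 0 -40 0 0 0 0.4;0 0 -80 0 0 0 0.4;0 0 -120 0 0 0 0.4;0 0 -160 0 0 0 0.4;0 0 -180 0 0 0 0.4;0 0 -180 0 0 0 0"

```text
time_s: 10.0
eef_pos: [0.5198, -0.1861, 0.2783]
eef_rot: [0.002, 0.169, 0.986, -0.001]
wrist_force: [-0.4, -0.3, -0.0]
opening: 0.794
grasp_force: 0.0
```

Run:
```python
from h import *
M=T();np.save("M5",M);a=vision.camera("wrist");cv2.imwrite("pics/w5.png",cv2.resize(a,(800,600),interpolation=cv2.INTER_CUBIC))
print(M.round(4));
for p in([.518,-.1848,.12],[.567,-.2444,.18]):print(proj("wrist",p,M)/.7)
```

```text
[[-0.9432  0.3322  0.0044  0.5198]
 [ 0.3322  0.9432 -0.0028 -0.1861]
 [-0.0051 -0.0011 -1.      0.2783]
 [ 0.      0.      0.      1.    ]]
[401.76556159 267.09643503]
[329.21305916 407.75392199]
```

View pics/w5.png

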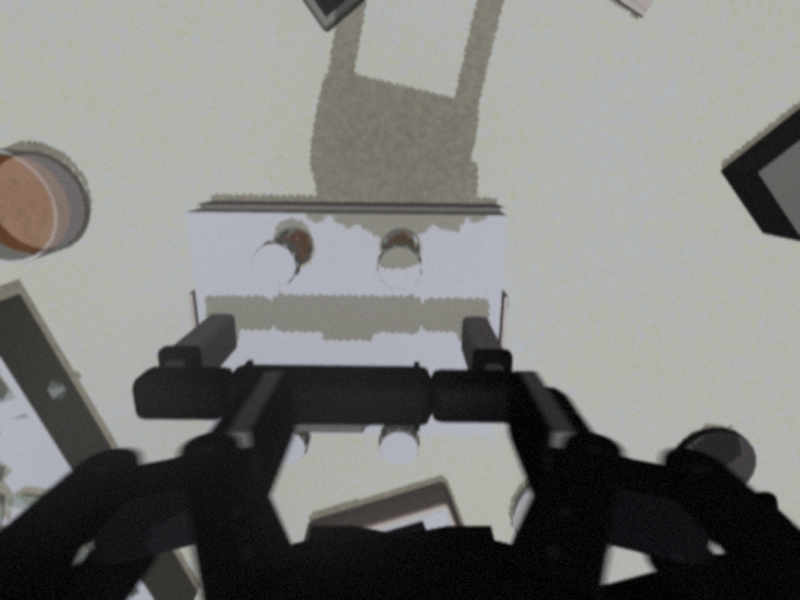

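The tube is seated at (400,265), matching the prediction. The bar's middle section spans x 232–430, also as predicted. Next I turn 90° above the bar.

>>> carry_out:
  deltas: "-65 -39 0 0 0 1.571 0;-65 -39 0 0 0 1.571 0;-65 -39 0 0 0 1.571 0;-65 -39 0 0 0 1.571 0;-65 -39 0 0 0 1.571 0;-65 -39 0 0 0 1.571 0;-65 -39 0 0 0 1.571 0;-65 -39 0 0 0 1.571 0;-65 -39 0 0 0 1.571 0;-65 -39 0 0 0 1.571 0;-65 -39 0 0 0 1.571 0;-65 -39 0 0 0 1.571 0"

```text
time_s: 11.55
eef_pos: [0.567, -0.2438, 0.2749]
eef_rot: [-0.0, 0.816, 0.578, -0.0]
wrist_force: [0.9, -0.8, -0.4]
opening: 1.001
grasp_force: 0.0
```

Run:
```python
from h import *
M=T();np.save("M6",M);a=vision.camera("wrist");cv2.imwrite("pics/w6.png",cv2.resize(a,(800,600),interpolation=cv2.INTER_CUBIC))
print(M.round(4));ex=np.array([.9434,-.332,0]);ey=np.array([.332,.9434,0]);c=np.array([.567,-.2444,.18])
for p in(-.014*ex,.014*ex):print(proj("wrist",c+p,M)/.7,proj("wrist",c+p+.05*ey,M)/.7)
```

```text
[[ 3.317e-01  9.434e-01 -5.000e-04  5.670e-01]
 [ 9.434e-01 -3.317e-01  3.000e-04 -2.438e-01]
 [ 2.000e-04 -6.000e-04 -1.000e+00  2.749e-01]
 [ 0.000e+00  0.000e+00  0.000e+00  1.000e+00]]
[369.32958613 304.29662469] [367.68745478 204.717072  ]
[424.27100973 304.39840692] [425.89458534 204.83714909]
```

View pics/w6.png

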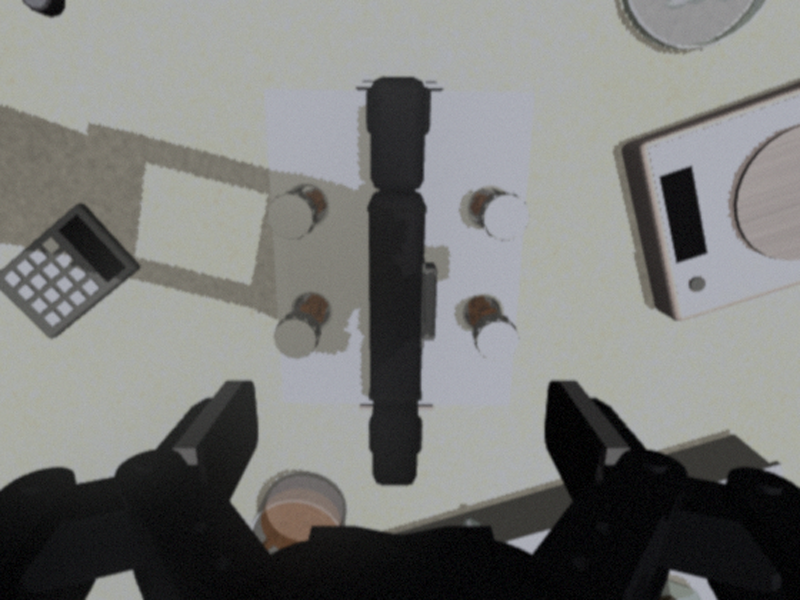

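The bar's edges at row 304 lie at 369 and 424, exactly as predicted, and the button is at (430,301) on the +x side. Descending and pinching.

>>> carry_out:
  deltas: "0 1.5 40 0 0 0 0;0 1.5 80 0 0 0 0;0 1.5 115 0 0 0 0;0 1.5 130 0 0 0 0;0 1.5 130 0 0 0 0;0 1.5 130 0 0 0 1;0 1.5 130 0 0 0 1;0 1.5 130 0 0 0 1;0 1.5 130 0 0 0 1;0 1.5 130 0 0 0 1;0 1.5 130 0 0 0 1;0 1.5 130 0 0 0 1"

```text
time_s: 13.1
eef_pos: [0.5652, -0.2433, 0.147]
eef_rot: [-0.003, 0.816, 0.578, -0.002]
wrist_force: [-20.1, 6.8, 18.2]
opening: 0.338
grasp_force: 61.0
```

>>> carry_out:
  deltas: "0 -2 0 0 0 0 1;0 -2 -3 0 0 0 1;0 -2 -10 0 0 0 1;0 -2 -20 0 0 0 1;0 -2 -30 0 0 0 1;0 -2 -40 0 0 0 1;0 -2 -50 0 0 0 1;0 -2 -60 0 0 0 1;0 -2 -70 0 0 0 1;0 -2 -80 0 0 0 1;0 -2 -90 0 0 0 1;0 -2 -95 0 0 0 1"

```text
time_s: 14.6
eef_pos: [0.5651, -0.2433, 0.2401]
eef_rot: [-0.002, 0.816, 0.578, -0.001]
wrist_force: [-8.5, 0.2, -3.5]
opening: 0.337
grasp_force: 60.9
```

>>> carry_out:
  deltas: "0 -0.5 -2 0 0 0 1;0 -0.5 -4 0 0 0 1;0 -0.5 -6 0 0 0 1;0 -0.5 -7 0 0 0 1;0 -0.5 -7 0 0 0 1;0 -0.5 -7 0 0 0 1"

```text
time_s: 15.35
eef_pos: [0.5652, -0.2433, 0.2471]
eef_rot: [-0.001, 0.816, 0.578, -0.001]
wrist_force: [-7.0, 0.5, -3.5]
opening: 0.336
grasp_force: 60.4
```

Run:
```python
from h import *
a=vision.camera("side");cv2.imwrite("pics/s7.png",a)
o=sensors.get_obs();print(o["eef_pos"],o["wrist_force"],o["opening"])
# bar top edge row near the middle, before (start z .18) vs now
for z in(.18,.28):print(z,[proj("side",[.567+d*.332,-.2444+d*.9434,z]).round(1) for d in(-.09,.09)])
b=cv2.imread("pics/b.png");g=cv2.cvtColor(a,6)
for u in(292,296,300):print(u,[int(x) for x in g[100:180:2,u]])
```

```text
[ 0.56516189 -0.24330119  0.24704624] [-6.0485606   1.10702367 -3.78277045] 0.3393772748985856
0.18 [array([340.5, 142.9]), array([293.7, 163.1])]
0.28 [array([343.7, 114. ]), array([294.3, 133.5])]
292 [74, 70, 70, 67, 65, 151, 215, 214, 215, 214, 216, 217, 217, 215, 217, 218, 217, 74, 27, 29, 17, 16, 15, 70, 71, 77, 74, 72, 75, 70, 74, 73, 71, 72, 73, 74, 75, 75, 47, 8]
296 [70, 71, 66, 85, 207, 213, 211, 213, 217, 216, 215, 214, 218, 217, 214, 224, 124, 27, 31, 27, 23, 20, 96, 160, 152, 152, 149, 151, 168, 168, 172, 168, 172, 107, 89, 113, 112, 66, 17, 18]
300 [71, 69, 153, 219, 211, 213, 215, 214, 210, 218, 213, 218, 194, 173, 182, 134, 27, 31, 29, 22, 20, 109, 227, 221, 220, 222, 219, 218, 219, 221, 218, 216, 214, 218, 220, 225, 227, 222, 228, 186]
```

```bash
python3 -c "
from bench import ctrl;print(ctrl.hand_in())"
```

```text
the job is handed in; nothing more can be done
None
```

The tall tube is seated in the carrier's empty hole, and the handle is drawn up about 100 mm to its top stop, still gripped with the release squeezed in; the job is handed in after about 15 s of robot time, with no verdict returned.

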